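# Stand the arrived tube-post carrier on the tray, loaded end down

### The arm

A 6-joint arm with a two-finger parallel gripper is mounted at the origin on a cart in front of the work surface, level with it; the furniture and walls round the work are solid. World frame = base frame: x ahead of the robot, y to its left, z up, the work surface at z = 0. Lengths are in mm, angles in rad, forces in N, time in s.
With the tool pointing down it reaches from about 275 to 1000 mm from the base axis. Payload 8.4 kg.
Tool frame: the origin (TCP) lies between the finger pads; the fingertips stand r.finger_overhang ahead of it and the grasp point (between the pads) is the TCP (r.finger_overhang is the distance from the TCP to the fingertips, in mm); z points along the fingers, y is the line along which they close (so a half turn about z gives the same grasp; the last joint's range is limited). The gripper opens to 85 mm and grips with 20 to 120 N. Pads are 22 mm wide; open, the fingers measure 114 mm over their backs; the gripper's body (76 mm by 85 mm) begins 54 mm behind the grasp point. The pads swing forward as they close: fully open they stand 13 mm farther back than shut.
Start: joints at [1.298, 0.353, 1.633, -0, 1.155, -0.002], TCP at [167.187, 602.226, 250.281] pointing down, gripper open.
Joint ranges: [-2.63, 2.63], [-0.92, 2.1], [0.06, 2.66], [-1.3, 4.44], [0, 2.69], [-3.02, 3.02]. Speed limits (rad/s): [2.22, 2.22, 2.79, 3.14, 3.14, 3.14].

### API

Orientations are given as [roll, pitch, yaw] about the fixed x, y, z axes, in that order (R = Rz(yaw) Ry(pitch) Rx(roll)).
In Python, from rig import r, cams, sign_off gives the robot as it stands.
- The arm moves only by the shell command python3 -m crank 'ROWS' [FORCE]. ROWS is JSON, a list of rows, each a list of 7 numbers: the shift along the tool's x, y, z in m, then the turn, a rotation vector about the tool's x, y, z in rad, then the closure, from 0 (fully open) to 1 (shut). In form: [[dx, dy, dz, ax, ay, az, gripper], ...]. A call has 1 to 5 rows; each row is the pose to reach, as a shift and turn from the pose commanded when the call began, along the tool's axes at that moment; what a row does not reach only later rows make up. A row lasts 1/10 s, in which the tool goes at most 50 mm and 8.59 degrees, less where a joint would pass 70% of its speed; a pose out of reach is approached as far as the arm can. A call with a gripper value outside its range is refused whole. The fingers move at their own pace and stop on an object; FORCE is the grip in N (left out, the last holds). Time passes only in rows, so rows that repeat a pose let the fingers close. It gives the time, the measured TCP pose, the force, the opening and the grip force at its end, in the units of the state.
- r.sense(): the state, without advancing time (a new reading comes with each control period).
- cams.grab_frame(name): name is "side" or "top" or "wrist"; returns a dict with "image" (400x640x3 uint8, red, green, blue), "fx", "fy", "cx", "cy" (pixels), "D" ([k1, k2, p1, p2, k3] as OpenCV has them; the pictures are not rectified), "position" and "orientation" of the camera in the world. Camera axes: x right, y down, z forward; pixel columns grow to the right and rows downward; lengths in mm; the calibration is good to about 2 mm. A picture is of the moment at which its call begins. There is no depth.
- sign_off(): hands the job in; it is judged then, once.
The state is a dict: "clock": time; "qpos": joint angles; "qvel": joint speeds; "joint_efforts": joint torques, N m; "eef_pos": TCP position; "tcp_rot": TCP orientation; "contact_force": force on the tool from outside, world axes, zero at the start; "wrist_torque": the same for the moment, N m; "opening": opening from 0.0 (shut) to 1.0 (fully open); "grasp_force": force on a finger pad.
Only numpy, scipy, OpenCV 4.12 (cv2) and the standard library are available. Lean on these libraries where they do the work, as an engineer would, in place of code of your own. Each camera call takes 0.05 s, during which the arm holds its last target. There are 200 camera calls.

### The job

The tube-post carrier lying on the bench has a shielded vial pot packed in one end, but both ends look alike. Pick it up level and feel in your grip which end is the loaded one, then stand it on the steel reception tray beside the carrier already standing there, loaded end down, so that it stands by itself upright and still without leaning on anything; watch a moment that it stays up. The vial is glass, so set it down gently and don't drop the carrier or let it topple; don't knock over or shove the standing carrier, and leave the timer where it is.

Things in the scene. Friction and masses are not known exactly. Their poses are not given: they have to be found in the camera images.
- carrier: The arrived carrier, lying on the bench: a plain opaque grey barrel 44 mm across, from x = -53 to +53 mm, with a black rubber bumper head on each end; 150 mm long in all, about 0.4 kg. Origin at its middle on its axis (28 mm above the bench as it lies), x axis along its length. The x direction does not tell which end is loaded: that differs from start to start.
- carrier_end_p (a point): Tip of the dome at the carrier's +x end, 75 mm from the middle. Both heads are alike: eight-sided, 56 mm across the flats (which keep it from rolling), 53 to 64 mm from the middle, then a smooth dome 55 mm across, 11 mm high, radius 69 mm at the tip. Stood on the loaded end it rights itself if let go within about 10 degrees of upright, rocking for a few seconds; on the light end it topples.
- carrier_end_n (a point): Tip of the dome at the carrier's -x end, 75 mm from the middle. One of the two ends holds a vial pot of about 0.32 kg (0.27 to 0.37), centred 32 mm from the middle; the other only light foam. With the barrel held level by its middle, the pot's weight makes a moment of about 0.1 N m about the line through the fingers, loaded end down.
- tray: Shallow reception tray of bare steel with a thin stiff grey liner, fixed to the bench, 130 mm (x) by 220 mm (y), rim 14 mm high and 4 mm thick. Origin at the centre of its underside, on the bench; z up. One carrier stands at its +y (far) end; the -y end, nearer the robot, is free (the middle of the free place is at about y = -50 mm).
- tray_floor (a point): The centre of the tray's liner surface, 4 mm above the bench, axes as the tray's. A carrier standing upright has its middle 75 mm above it. Keep the wrist off the two fixed centrifuges behind the work, left (x over 0.48, y over 0.2 m) and right (x over 0.48, y under -0.4 m).
- standing_carrier: Another carrier of the same make and size, loose, standing upright on its own loaded end near the tray's +y end. Origin at its middle, x axis along its length (up).
- timer: White bench timer, 38 x 72 x 58 mm, loose, standing on the bench to the left of the work. Origin at the centre of its underside.
Things that resemble listed ones, but are neither listed nor needed, are in the scene too. What is shaped like the standing_carrier but blue or green is not meant.

How it is judged:
By the outcome, as a careful person would: the job done as asked, in the order asked, and still so for the second after the job is handed in, with the robot touching nothing.
It also fails if it takes over 64 s, if anything falls off the work surface, if the arm or the gripper's body presses on something with over 40 N, if the wrist force passes 120 N, or if a joint passes its speed limit or range.

## Working session

There is one attempt and no reset: what is moved stays moved. The work goes in short steps, Python scripts to look and compute and a shell command to move; the robot and the scene stay as the last step left them, time stands still between calls to the robot, and variables do not carry over. Pictures are saved under pics/ and viewed, at most 10 in all, crops included, and the job is handed in when it is done.

```bash
mkdir -p pics; python3 - <<'E'
from rig import r,cams
import cv2
for n in("top","side"):
    f=cams.grab_frame(n); cv2.imwrite(f"pics/{n}0.png",f["image"][:,:,::-1])
    print(n,[f[k] for k in("fx","fy","cx","cy","D","position","orientation")])
print(r.sense(), r.finger_overhang)
E
```

```text
top [411.1195003273397, 411.1195003273397, 314.6570534802855, 204.55151546472763, array([0.00511317, 0.        , 0.        , 0.        , 0.        ]), array([ 432.44527062,   30.96766254, 1071.62069553]), array([-3.06848456, -0.0035872 , -1.57533102])]
side [434.8754105132318, 434.8754105132318, 314.5466339193405, 200.84804828197866, array([-0.11681238,  0.        ,  0.        ,  0.        ,  0.        ]), array([ 273.0731119 , -878.00477006,  569.85228459]), array([-2.04573836,  0.01181441, -0.23048944])]
{'clock': 0.1, 'qpos': array([ 1.29761208e+00,  3.53576973e-01,  1.63405559e+00, -5.42085492e-06,
        1.15515345e+00, -2.42484252e-03]), 'qvel': array([-0.00183533, -0.00177579, -0.00326723, -0.00086458,  0.00054892,
        0.00054729]), 'joint_efforts': array([-5.01152790e-04, -6.06360698e+01, -3.42824364e+01,  1.16520289e-05,
        3.96339688e-03, -3.72399575e-05]), 'eef_pos': array([167.07683616, 601.85356176, 249.63970291]), 'tcp_rot': array([-3.14039928e+00,  2.06296112e-06,  2.87083544e+00]), 'contact_force': array([-0.07780056, -0.74047508,  0.12708627]), 'wrist_torque': array([-0.07449201, -0.01010414, -0.04915691]), 'grasp_force': 0.0, 'opening': 1.004099405829781} 19.0
```

View pics/top0.png

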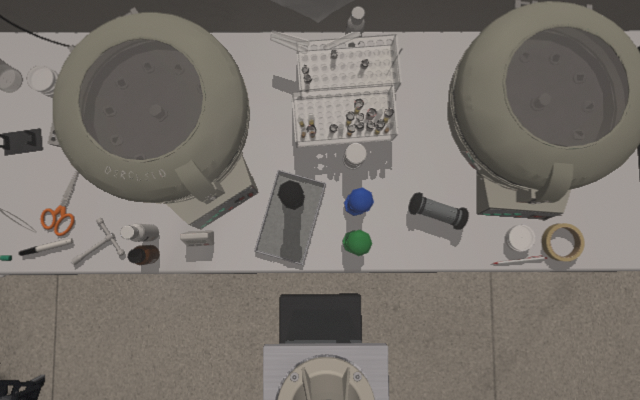

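View pics/side0.png

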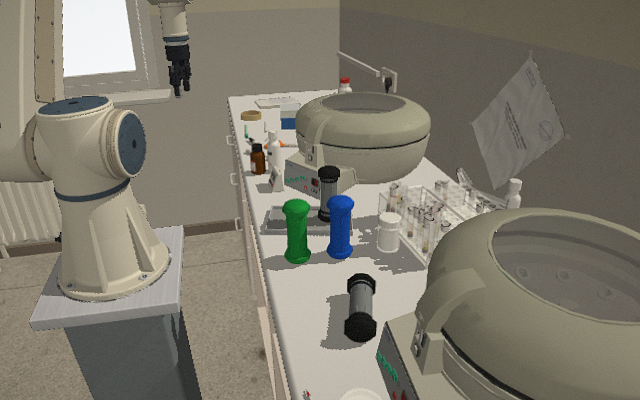

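The top view shows the lying grey carrier with black heads at (438,211). Things it could be taken for: the standing grey carrier at (291,195), which is in the tray (290,220), and the blue (359,201) and green (357,242) ones, which are not meant. The timer is at (197,238). I choose the one lying at (438,211) and check it in a close crop.

```bash
python3 - <<'E'
import cv2
a=cv2.imread("pics/top0.png")
c=cv2.resize(a[165:275,245:475],(0,0),fx=3.45,fy=3.45,interpolation=cv2.INTER_CUBIC); print(c.shape)
cv2.imwrite("pics/crop0.png",c)
E
cat > h.py <<'E'
import numpy as np, cv2
from scipy.spatial.transform import Rotation as R
from rig import r,cams
def ray(f,uv):
    K=np.array([[f["fx"],0,f["cx"]],[0,f["fy"],f["cy"]],[0,0,1]])
    p=cv2.undistortPoints(np.array([[uv]],float),K,f["D"])[0,0]
    return f["position"],R.from_euler("xyz",f["orientation"]).apply([*p,1])
def atz(f,uv,z):
    o,d=ray(f,uv); return (o+d*(z-o[2])/d[2]).round(1)
def proj(f,P):
    K=np.array([[f["fx"],0,f["cx"]],[0,f["fy"],f["cy"]],[0,0,1]])
    Q=R.from_euler("xyz",f["orientation"]).inv().apply(np.atleast_2d(P)-f["position"])
    return cv2.projectPoints(Q,np.zeros(3),np.zeros(3),K,f["D"])[0][:,0].round(1)
def togo(P,rpy):
    "shift (m) and rotvec from the measured pose, tool axes"
    s=r.sense(); A=R.from_euler("xyz",s["tcp_rot"])
    return A.inv().apply(np.array(P)-s["eef_pos"]).round(1)/1000,(A.inv()*R.from_euler("xyz",rpy)).as_rotvec().round(4)
def st():
    s=r.sense()
    for k in("clock","eef_pos","tcp_rot","contact_force","wrist_torque","grasp_force","opening","qpos"): print(k,np.round(s[k],3))
E
```

```text
(380, 794, 3)
```

View pics/crop0.png

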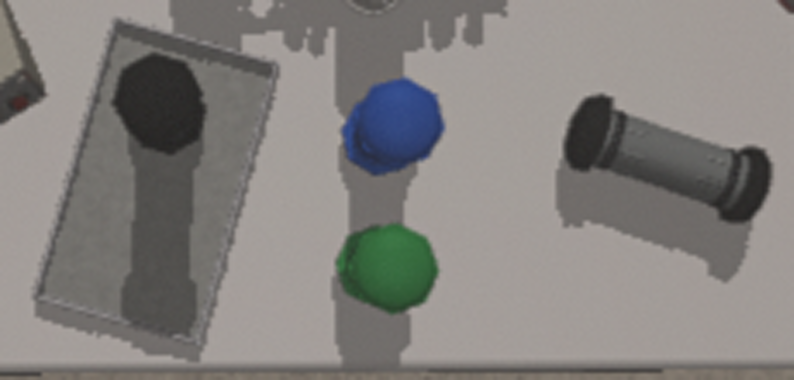

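The crop shows the lying grey carrier: left head around (590,132), right head (745,184), middle about (668,158). The tray rim corners are at (115,20), (277,68), (200,345) and (37,298), and the standing carrier's top is at (160,103).

```bash
python3 - <<'E'
from h import *
f=cams.grab_frame("top")
g=lambda u,v:(245+(u+.5)/3.45-.5,165+(v+.5)/3.45-.5)
c=[atz(f,g(*p),14) for p in((115,20),(277,68),(200,345),(37,298))]
c=np.array(c);print(c,"center",c.mean(0),[np.linalg.norm(c[i]-c[(i+1)%4]) for i in range(4)])
y=np.array(c[0]+c[1]-c[2]-c[3]); print("tray y-axis ang",np.arctan2(y[1],y[0]))
x=np.array(c[1]+c[2]-c[0]-c[3]); print("tray x ang",np.arctan2(x[1],x[0]))
yd=y/np.linalg.norm(y)
print("free", c.mean(0)-50*yd)
print("stand top",atz(f,g(160,103),148))
L,Rr=atz(f,g(570,130),28),atz(f,g(767,188),28)
print(L,Rr,np.linalg.norm(L-Rr),(L+Rr)/2,"ang",np.arctan2(*(L-Rr)[1::-1]))
a,b=atz(f,g(615,142),50),atz(f,g(738,180),50); print(a,b,(a+b)/2)
E
```

```text
[[599.  121.6  14. ]
 [562.2  -0.   14. ]
 [356.3  58.2  14. ]
 [391.4 178.9  14. ]] center [477.225  89.675  14.   ] [np.float64(127.046448199074), np.float64(213.96740405959036), np.float64(125.70003977724112), np.float64(215.36260121014513)]
tray y-axis ang -0.2723806751771745
tray x ang -1.8592592317072834
free [429.06834175 103.12625521  14.        ]
stand top [523.   80.6 148. ]
[ 513.5 -215.7   28. ] [ 470.1 -359.9   28. ] 150.58950826667837 [ 491.8 -287.8   28. ] ang 1.2784490606022596
[ 503.  -242.8   50. ] [ 475.1 -330.9   50. ] [ 489.05 -286.85   50.  ]
```

```bash
cat > log.py <<'E'
from rig import r
import pickle
s=r.sense(); pickle.dump(s,open(f"log_{s['clock']:.2f}.pkl","wb"))
E
python3 log.py
python3 -m crank '[[-0.026,-0.037,0,0,0,0,0],[-0.052,-0.073,0,0,0,0,0],[-0.078,-0.11,0,0,0,0,0],[-0.104,-0.147,0,0,0,0,0],[-0.13,-0.184,0,0,0,0,0]]'
python3 log.py
python3 -m crank '[[-0.026,-0.037,0,0,0,0,0],[-0.052,-0.073,0,0,0,0,0],[-0.078,-0.11,0,0,0,0,0],[-0.104,-0.147,0,0,0,0,0],[-0.13,-0.184,0,0,0,0,0]]'
python3 log.py
python3 -m crank '[[-0.026,-0.037,0,0,0,0,0],[-0.052,-0.073,0,0,0,0,0],[-0.078,-0.11,0,0,0,0,0],[-0.104,-0.147,0,0,0,0,0],[-0.13,-0.184,0,0,0,0,0]]'
python3 log.py
python3 -m crank '[[-0.026,-0.037,0,0,0,0,0],[-0.052,-0.073,0,0,0,0,0],[-0.078,-0.11,0,0,0,0,0],[-0.104,-0.147,0,0,0,0,0],[-0.13,-0.184,0,0,0,0,0]]'
python3 log.py
python3 -c "
from h import *
st();print(togo([490,-287,150],[np.pi,0,1.278]))"
```

```text
clock: 0.65
eef_pos: [243.4, 388.4, 250.1]
tcp_rot: [-3.141, 0.0, 2.871]
contact_force: [0.9, -0.2, 0.4]
opening: 1.0
grasp_force: 0.0
clock: 1.15
eef_pos: [319.4, 176.4, 250.4]
tcp_rot: [3.141, 0.0, 2.871]
contact_force: [1.0, 0.5, -0.3]
opening: 0.996
grasp_force: 0.0
clock: 1.65
eef_pos: [395.5, -36.0, 250.5]
tcp_rot: [3.141, 0.001, 2.87]
contact_force: [0.6, 0.5, -0.2]
opening: 0.999
grasp_force: 0.0
clock: 2.15
eef_pos: [471.5, -248.0, 250.1]
tcp_rot: [3.141, -0.0, 2.87]
contact_force: [1.1, 1.7, 0.2]
opening: 1.003
grasp_force: 0.0
clock 2.15
eef_pos [ 471.483 -248.012  250.092]
tcp_rot [ 3.141 -0.     2.87 ]
contact_force [1.145 1.682 0.184]
wrist_torque [ 0.038 -0.043 -0.009]
grasp_force 0.0
opening 1.003
qpos [-0.487  0.21   1.83   0.     1.101 -1.787]
(array([-0.0283, -0.0326,  0.1001]), array([-0.0000e+00, -3.0000e-04,  1.5924e+00]))
```

```bash
python3 -m crank '[[-0.028,-0.033,0,0,0,0.145,0],[-0.028,-0.033,0.02,0,0,0.29,0],[-0.028,-0.033,0.05,0,0,0.435,0],[-0.028,-0.033,0.08,0,0,0.58,0],[-0.028,-0.033,0.1,0,0,0.725,0]]'
python3 log.py
python3 -m crank '[[0,0,0,0,0,0.145,0],[0,0,0,0,0,0.29,0],[0,0,0,0,0,0.435,0],[0,0,0,0,0,0.58,0],[0,0,0,0,0,0.725,0]]'
python3 log.py
python3 -m crank '[[0,0,0,0,0,0.142,0],[0,0,0,0,0,0.142,0],[0,0,0,0,0,0.142,0]]'
python3 log.py
python3 -c "
from h import *
st()
f=cams.grab_frame('wrist')
cv2.imwrite('pics/w1.png',f['image'][:,:,::-1])
for p in ([490,-287,50],[490+75*.289,-287+75*.957,28],[490-75*.289,-287-75*.957,28]): print(proj(f,p))
"
```

```text
clock: 2.65
eef_pos: [488.5, -284.9, 148.1]
tcp_rot: [-3.141, -0.002, 2.139]
contact_force: [0.1, -0.2, -0.5]
opening: 1.0
grasp_force: 0.0
clock: 3.15
eef_pos: [489.4, -285.2, 150.0]
tcp_rot: [-3.141, -0.0, 1.415]
contact_force: [-0.2, -0.6, -0.3]
opening: 1.001
grasp_force: 0.0
clock: 3.45
eef_pos: [489.4, -285.3, 150.2]
tcp_rot: [-3.141, -0.0, 1.283]
contact_force: [-0.4, 0.3, 0.5]
opening: 1.001
grasp_force: 0.0
clock 3.45
eef_pos [ 489.435 -285.303  150.152]
tcp_rot [-3.141 -0.     1.283]
contact_force [-0.375  0.341  0.45 ]
wrist_torque [ 0.045  0.044 -0.003]
grasp_force 0.0
opening 1.001
qpos [-0.53   0.38   1.847 -0.     0.915 -0.243]
[[314.7 211. ]]
[[315.3  97.1]]
[[313.9 291. ]]
```

View pics/w1.png

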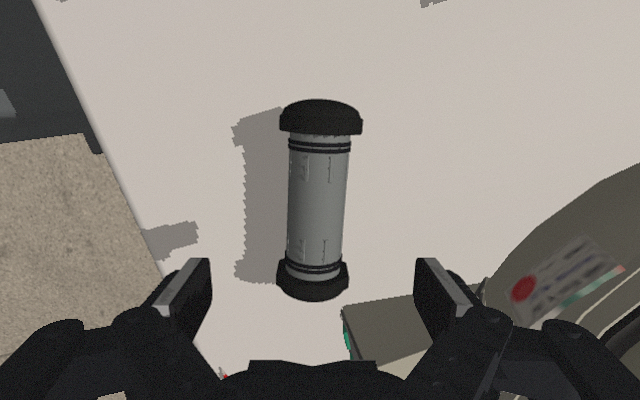

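The wrist view shows the carrier between the open fingers, with its far tip at about (321,98) and near tip at (312.5,299). It is turned slightly from my estimate.

```bash
python3 -c "
from h import *
f=cams.grab_frame('wrist')
a,b=atz(f,(321,98),28),atz(f,(312.5,299),24)
a2,b2=atz(f,(319.5,152),46),atz(f,(313,262),46)
print(a,b,np.linalg.norm(a-b),np.arctan2(*(a-b)[1::-1]));print(a2,b2,(a2+b2)/2,np.arctan2(*(a2-b2)[1::-1]))
m=(a+b)/2; print(m, togo([m[0],m[1],28],[np.pi,0,np.arctan2(*(a-b)[1::-1])]))
import glob,pickle
for g in sorted(glob.glob('log_*')):
  s=pickle.load(open(g,'rb')); print(s['qpos'].round(4),s['eef_pos'].round(1))
"
```

```text
[ 515.3 -216.9   28. ] [ 464.5 -368.    24. ] 159.46112378884075 1.2464669247130042
[ 504.4 -249.7   46. ] [ 477.5 -325.4   46. ] [ 490.95 -287.55   46.  ] 1.2293632750931747
[ 489.9  -292.45   26.  ] (array([-0.0067,  0.0024,  0.1222]), array([-0.0001, -0.    ,  0.0356]))
[ 1.2976  0.3535  1.634  -0.      1.1552 -0.0024] [167.1 601.9 249.7]
[ 1.0078e+00  8.9900e-02  1.9752e+00 -2.0000e-04  1.0767e+00 -2.9260e-01] [243.4 388.4 250.1]
[ 5.0060e-01 -7.4700e-02  2.1409e+00 -1.0000e-04  1.0749e+00 -7.9990e-01] [319.4 176.4 250.4]
[-9.4500e-02 -1.6100e-02  2.0858e+00  1.0000e-04  1.0713e+00 -1.3943e+00] [395.5 -36.  250.5]
[-4.8710e-01  2.1010e-01  1.8303e+00  1.0000e-04  1.1015e+00 -1.7868e+00] [ 471.5 -248.   250.1]
[-0.5307  0.382   1.8491  0.      0.9129 -1.0994] [ 488.5 -284.9  148.1]
[-0.5304  0.3798  1.8471 -0.      0.9152 -0.3744] [ 489.4 -285.2  150. ]
[-0.5304  0.3796  1.847  -0.      0.9152 -0.2426] [ 489.4 -285.3  150.2]
```

```bash
python3 -m crank '[[-0.002,0.0023,0.03,0,0,0.037,0],[-0.002,0.0023,0.06,0,0,0.037,0],[-0.002,0.0023,0.09,0,0,0.037,0],[-0.002,0.0023,0.11,0,0,0.037,0],[-0.002,0.0023,0.122,0,0,0.037,0]]' 80
python3 -m crank '[[0,0,0,0,0,0,0],[0,0,0,0,0,0,0.3],[0,0,0,0,0,0,0.4],[0,0,0,0,0,0,0.5],[0,0,0,0,0,0,0.7]]' 80
python3 -m crank '[[0,0,0,0,0,0,1],[0,0,0,0,0,0,1],[0,0,0,0,0,0,1],[0,0,0,0,0,0,1],[0,0,0,0,0,0,1]]' 80
python3 -c "
from h import *
st()"
```

```text
clock: 4.05
eef_pos: [490.3, -287.4, 26.6]
tcp_rot: [-3.139, -0.0, 1.244]
contact_force: [0.7, 0.0, -0.5]
opening: 1.001
grasp_force: 0.0
clock: 4.55
eef_pos: [491.8, -288.3, 29.7]
tcp_rot: [3.14, 0.0, 1.242]
contact_force: [-1.8, 1.5, 7.5]
opening: 0.498
grasp_force: 80.8
clock: 5.05
eef_pos: [491.8, -288.3, 29.8]
tcp_rot: [3.14, 0.0, 1.242]
contact_force: [-0.5, 0.2, 7.7]
opening: 0.499
grasp_force: 80.8
clock 5.05
eef_pos [ 491.817 -288.325   29.772]
tcp_rot [3.14  0.    1.242]
contact_force [-0.523  0.21   7.667]
wrist_torque [ 0.083  0.239 -0.114]
grasp_force 80.832
opening 0.499
qpos [-0.533  0.564  1.896  0.     0.68  -0.204]
```

```bash
python3 -m crank '[[0,0,-0.005,0,0,0,1],[0,0,-0.02,0,0,0,1],[0,0,-0.04,0,0,0,1],[0,0,-0.06,0,0,0,1],[0,0,-0.075,0,0,0,1]]' 80
for i in 1 2; do python3 -m crank '[[0,0,0,0,0,0,1],[0,0,0,0,0,0,1],[0,0,0,0,0,0,1],[0,0,0,0,0,0,1]]' 80 >/dev/null
python3 -c "
from h import *
st(); s=r.sense(); A=R.from_euler('xyz',s['tcp_rot']); print('tool F,M',A.inv().apply(s['contact_force']).round(2),A.inv().apply(s['wrist_torque']).round(3))"; done
python3 -c "
from h import *
for n in ('side','wrist'):
  f=cams.grab_frame(n);cv2.imwrite(f'pics/{n}2.png',f['image'][:,:,::-1])
a=cv2.imread('pics/side2.png');b=cv2.imread('pics/wrist2.png')
p=proj(cams.grab_frame('side'),[490,-287,103])[0].astype(int);print(p)
c=cv2.resize(a[p[1]-100:p[1]+100,p[0]-100:p[0]+100],(400,400))
cv2.imwrite('pics/m2.png',np.hstack([c,cv2.resize(b[50:350,170:470],(400,400))]))"
```

```text
clock: 5.55
eef_pos: [491.5, -288.1, 105.4]
tcp_rot: [3.14, 0.0, 1.242]
contact_force: [0.7, 0.4, -3.1]
opening: 0.497
grasp_force: 81.9
clock 5.95
eef_pos [ 490.533 -287.532  102.302]
tcp_rot [-3.14  -0.     1.242]
contact_force [ 0.085 -0.066 -3.357]
wrist_torque [ 0.055 -0.    -0.046]
grasp_force 81.902
opening 0.495
qpos [-0.533  0.45   1.87  -0.     0.823 -0.204]
tool F,M [-0.04  0.11  3.36] [0.017 0.052 0.046]
clock 6.35
eef_pos [ 491.108 -287.905  103.145]
tcp_rot [-3.141 -0.     1.242]
contact_force [-0.43  -0.028 -3.357]
wrist_torque [ 0.081 -0.011 -0.042]
grasp_force 81.901
opening 0.496
qpos [-0.533  0.449  1.869 -0.     0.823 -0.204]
tool F,M [-0.17 -0.4   3.36] [0.016 0.08  0.042]
[360 273]
```

View pics/m2.png

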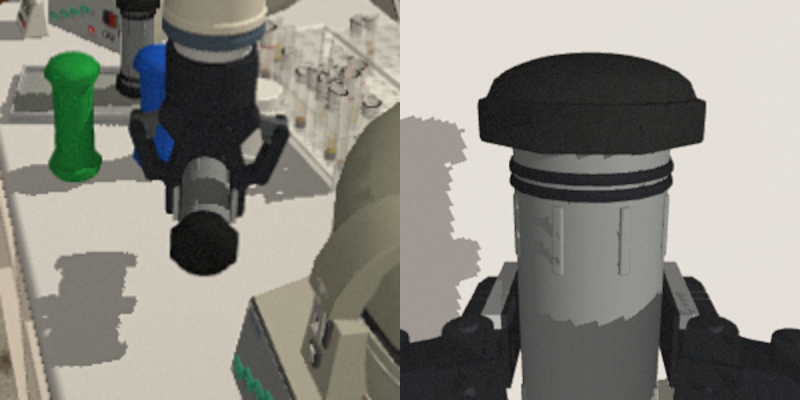

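The side and wrist views show the carrier held level at its middle, clear of the bench. The moment looks positive about tool y, but it's noisy, so I'll average more readings.

```bash
for i in 1 2 3 4 5 6 7 8 9 10 11 12; do python3 -m crank '[[0,0,0,0,0,0,1]]' 80 >/dev/null; python3 log.py; done
python3 -c "
from h import *
import glob,pickle
E=[];H=[]
for g in glob.glob('log_*'):
  s=pickle.load(open(g,'rb')); A=R.from_euler('xyz',s['tcp_rot']).inv(); (H if s['clock']>5 else E).append(A.apply(s['wrist_torque']))
for X in(E,H): print(len(X),np.mean(X,0).round(3),np.std(X,0).round(3))
st()"
```

```text
8 [ 0.008 -0.013 -0.   ] [0.044 0.026 0.027]
12 [-0.006  0.09   0.009] [0.028 0.04  0.02 ]
clock 7.7
eef_pos [ 491.125 -287.914  103.291]
tcp_rot [-3.142  0.     1.242]
contact_force [-0.058 -0.756 -3.439]
wrist_torque [ 0.083 -0.013  0.003]
grasp_force 81.902
opening 0.498
qpos [-0.533  0.449  1.869 -0.     0.824 -0.204]
```

The moment is +0.09 ± 0.01 N m about tool y against about 0 empty, so the loaded end is on tool −x. Next I lift clear, tilt a little that end down, and use the logs to fit the arm's kinematics for planning.

```bash
python3 -m crank '[[0,0,-0.03,0,0,0,1],[0,0,-0.07,0,0,0,1],[0,0,-0.11,0,0,0,1],[0,0,-0.15,0,0,0,1],[0,0,-0.18,0,0,0,1]]' 80 | head -3
python3 log.py
python3 -m crank '[[0,0,-0.015,0,0.1,0,1],[0,0,-0.02,0,0.22,0,1],[0,0,-0.02,0,0.34,0,1],[0,0,-0.02,0,0.45,0,1],[0,0,-0.02,0,0.45,0,1]]' 80
python3 -m crank '[[0,0,0,0,0,0,1],[0,0,0,0,0,0,1]]' 80 >/dev/null
python3 log.py
cat > kin.py <<'E'
import numpy as np
from scipy.spatial.transform import Rotation as R
from scipy.optimize import least_squares
import glob,pickle
def fk(q,p,sg=-1):
    r0,L2,L3,z0,w,e=p
    A=R.from_euler('z',q[0]); B=A*R.from_euler('y',q[1]); C=B*R.from_euler('y',q[2])
    D=C*R.from_euler('z',q[3])*R.from_euler('y',q[4])
    T=D*R.from_euler('z',q[5])*R.from_euler('z',np.pi/2)
    return A.apply([r0,e,z0])+B.apply([0,0,L2])+C.apply([0,0,L3])+D.apply([0,0,w]),T
def data(): return [pickle.load(open(g,'rb')) for g in sorted(glob.glob('log_*'))]
def fit():
    S=data()
    S=[s for s in S if np.abs(s['qvel']).max()<5]
    f=lambda p:np.concatenate([fk(s['qpos'],p)[0]-s['eef_pos'] for s in S])
    o=least_squares(f,[50,450,450,478,250,0]); return o.x,np.abs(o.fun).max()
if __name__=="__main__":
    p,res=fit(); print(p.round(1),res)
    s=max(data(),key=lambda s:s['clock']); P,T=fk(s['qpos'],p)
    print(s['qpos'].round(3),s['eef_pos'],P,(T.inv()*R.from_euler('xyz',s['tcp_rot'])).as_rotvec().round(3))
E
python3 kin.py
```

```text
clock: 8.2
eef_pos: [491.5, -288.1, 286.0]
tcp_rot: [3.139, 0.0, 1.242]
clock: 8.7
eef_pos: [490.0, -289.6, 301.8]
tcp_rot: [-3.139, -0.452, 1.238]
contact_force: [-1.0, -0.3, -4.5]
opening: 0.499
grasp_force: 83.3
[-14.2 530.8 484.3 261.2 308.7   1.8] 12.048611870892387
[-0.758  0.315  1.638  0.411  1.4   -0.544] [ 491.2758283  -287.51252358  303.41159465] [ 479.76232697 -284.39645054  306.77487447] [0. 0. 0.]
```

```bash
sed -i 's/r0,L2,L3,z0,w,e=p/r0,L2,L3,z0,w,e,a3,a5=p/; s/C.apply(\[0,0,L3\])+D.apply(\[0,0,w\])/C.apply([a3,0,L3])+D.apply([a5,0,w])/; s/478,250,0\]/478,250,0,0,0]/' kin.py
python3 - <<'E'
from kin import *
p,res=fit(); print(p.round(1),res)
for s in data():
    print(s['clock'],(fk(s['qpos'],p)[0]-s['eef_pos']).round(1),np.abs(s['qvel']).max().round(2))
E
```

```text
[  0.  568.1 494.3 294.  323.7   1.5  58.5   0. ] 3.979039320256561e-13
0.15 [-0.  0.  0.] 0.0
0.65 [ 0.  0. -0.] 0.74
1.15 [-0.  0.  0.] 1.2
1.65 [-0.  0. -0.] 1.07
2.15 [ 0.  0. -0.] 0.65
2.65 [-0.  0.  0.] 1.44
3.15 [-0. -0.  0.] 1.44
3.45 [ 0.  0. -0.] 0.0
6.6 [-0.  0.  0.] 0.0
6.7 [ 0. -0. -0.] 0.0
6.8 [ 0.  0. -0.] 0.0
6.9 [-0.  0.  0.] 0.0
7.0 [ 0.  0. -0.] 0.0
7.1 [-0.  0. -0.] 0.0
7.2 [0. 0. 0.] 0.0
7.3 [ 0. -0. -0.] 0.0
7.4 [-0.  0.  0.] 0.0
7.5 [-0.  0.  0.] 0.0
7.6 [-0.  0.  0.] 0.0
7.7 [-0.  0. -0.] 0.0
8.2 [-0.  0. -0.] 0.59
8.9 [ 0. -0.  0.] 0.01
```

```bash
cat > ik.py <<'E'
from kin import *
lo=np.array([-2.63,-.92,.06,-1.3,0,-3.02]);hi=np.array([2.63,2.1,2.66,4.44,2.69,3.02])
p,_=fit()
def Rd(a,tilt=0):  # tool z horizontal along a, x up; tilt: tool pointing down by tilt (carrier leans)
    d=np.array([np.cos(a),np.sin(a),0]);Z=np.array([0,0,1.]); 
    return R.from_matrix(np.c_[Z,np.cross(d,Z),d])*R.from_rotvec([0,-tilt,0])
def ik(P,T,q0):
    f=lambda q:np.r_[(fk(q,p)[0]-P)/100,(fk(q,p)[1].inv()*T).as_rotvec()]
    o=least_squares(f,np.clip(q0,lo+.01,hi-.01),bounds=(lo,hi)); return o.x,np.abs(o.fun).max()
def pts(q):
    A=R.from_euler('z',q[0]);B=A*R.from_euler('y',q[1]);C=B*R.from_euler('y',q[2])
    e=A.apply([0,0,p[3]])+B.apply([0,0,p[1]]); w=e+C.apply([p[6],0,p[2]]); return e.round(),w.round()
E
python3 - <<'E'
from ik import *
qc=max(data(),key=lambda s:s['clock'])['qpos']; rng=np.random.default_rng(0)
for a in np.arange(-120,121,15):
    seen=[]
    for k in range(25):
        q,e=ik([429,103,79],Rd(np.radians(a)),qc if k==0 else rng.uniform(lo,hi))
        if e<1e-4 and not any(np.abs(q-s).max()<.05 for s in seen):
            seen.append(q); print(a,k,q.round(2),np.minimum(q-lo,hi-q).min().round(2),*pts(q))
E
```

```text
-120 0 [ 0.57  1.13  1.5  -0.53  2.02 -1.82] 0.67 [431. 278. 538.] [592. 382.  79.]
-105 0 [ 0.68  1.1   1.61 -0.68  1.92 -1.84] 0.62 [394. 318. 552.] [514. 415.  79.]
-90 4 [ 0.78  1.07  1.74 -0.82  1.8  -1.81] 0.48 [355. 351. 565.] [430. 426.  79.]
-75 1 [ 0.87  1.05  1.88 -0.97  1.69 -1.74] 0.33 [317. 379. 575.] [346. 415.  79.]
-60 1 [ 0.96  1.05  2.02 -1.14  1.6  -1.63] 0.16 [283. 404. 576.] [268. 382.  79.]
0 0 [ 0.76  1.47  2.55  4.13  2.16 -0.87] 0.11 [408. 391. 349.] [106. 102.  79.]
15 0 [ 0.15  1.58  2.58  2.93  2.57 -1.75] 0.08 [562.  85. 291.] [117.  18.  79.]
30 0 [-0.39  1.43  2.53  2.06  2.04 -2.28] 0.13 [ 521. -212.  371.] [148. -60.  79.]
45 0 [-0.57  1.25  2.43  1.76  1.68 -2.1 ] 0.23 [ 454. -290.  474.] [ 199. -127.   79.]
60 0 [-0.59  1.13  2.29  1.51  1.55 -1.85] 0.37 [ 426. -286.  538.] [ 266. -179.   79.]
75 0 [-0.55  1.07  2.15  1.28  1.55 -1.64] 0.51 [ 424. -260.  568.] [ 344. -211.   79.]
90 0 [-0.48  1.05  1.99  1.09  1.62 -1.48] 0.67 [ 438. -227.  577.] [ 428. -222.   79.]
105 0 [-0.39  1.06  1.85  0.93  1.71 -1.38] 0.81 [ 457. -188.  573.] [ 512. -211.   79.]
120 0 [-0.29  1.08  1.71  0.79  1.83 -1.32] 0.86 [ 479. -145.  563.] [ 590. -179.   79.]
```

```bash
cat > plan.py <<'E'
from ik import *
def rows(qs):
    F=[fk(q,p) for q in qs]
    for c in range(0,len(qs)-1,5):
        P0,T0=F[c]; out=[]
        for P,T in F[c+1:c+6]:
            out.append([*(T0.inv().apply(P-P0)/1000).round(3).tolist(),*(T0.inv()*T).as_rotvec().round(3).tolist(),1])
        print(out)
    print("minz",min(f[0][2] for f in F).round(),"step mm",max(np.linalg.norm(F[i+1][0]-F[i][0]) for i in range(len(F)-1)).round(),
     "deg",np.degrees(max((F[i].__getitem__(1).inv()*F[i+1][1]).magnitude() for i in range(len(F)-1))).round(1))
    print([ (f[0].round().tolist()) for f in F[::5]])
E
python3 - <<'E'
from plan import *
from h import atz,cams
f=cams.grab_frame("top"); g=lambda u,v:(245+(u+.5)/3.45-.5,165+(v+.5)/3.45-.5)
print("green",atz(f,g(390,265),145),"blue",atz(f,g(400,120),145),"timer",atz(f,(198,236),50))
s=max(data(),key=lambda s:s['clock']); qc=s['qpos']
a=np.radians(-55); g0=[.93,1.05,1.97,-1.1,1.63,-1.65]
qf,e=ik([424,104,79],Rd(a),g0); qp,e2=ik([424,104,290],Rd(a),qf); print(qf.round(3),e,qp.round(3),e2,*pts(qf),*pts(qp))
t=np.linspace(0,1,21); t=t*t*(3-2*t)*.5+t*.5
rows([qc+(qp-qc)*x for x in t])
E
```

```text
green [416.8 -68.9 145. ] blue [511.5 -76.6 145. ] timer [430.5 315.9  50. ]
[ 0.994  1.056  2.079 -1.188  1.573 -1.577] 3.4106051316484808e-15 [ 0.994  0.576  2.184 -1.213  1.711 -1.928] 3.6026737149086323e-14 [270. 415. 574.] [240. 368.  79.] [169. 259. 770.] [240. 368. 290.]
[[0.012, -0.012, 0.022, 0.072, -0.025, -0.084, 1], [0.026, -0.029, 0.046, 0.161, -0.054, -0.189, 1], [0.039, -0.049, 0.072, 0.266, -0.086, -0.314, 1], [0.052, -0.072, 0.096, 0.385, -0.121, -0.455, 1], [0.063, -0.098, 0.117, 0.517, -0.157, -0.611, 1]]
[[0.022, -0.005, 0.023, 0.142, -0.037, -0.169, 1], [0.04, -0.012, 0.042, 0.295, -0.075, -0.346, 1], [0.056, -0.02, 0.055, 0.457, -0.111, -0.528, 1], [0.068, -0.027, 0.063, 0.629, -0.146, -0.71, 1], [0.078, -0.031, 0.065, 0.808, -0.18, -0.888, 1]]
[[0.006, 0.004, -0.006, 0.182, -0.022, -0.177, 1], [0.01, 0.007, -0.018, 0.366, -0.036, -0.345, 1], [0.012, 0.011, -0.035, 0.553, -0.044, -0.5, 1], [0.013, 0.018, -0.056, 0.738, -0.044, -0.64, 1], [0.014, 0.028, -0.08, 0.919, -0.039, -0.763, 1]]
[[0.0, -0.012, -0.026, 0.164, 0.023, -0.117, 1], [-0.001, -0.021, -0.054, 0.314, 0.052, -0.218, 1], [-0.002, -0.028, -0.081, 0.448, 0.084, -0.302, 1], [-0.003, -0.032, -0.107, 0.562, 0.117, -0.37, 1], [-0.004, -0.033, -0.13, 0.655, 0.147, -0.422, 1]]
minz 199.0 step mm 36.0 deg 14.6
[[491.0, -288.0, 303.0], [433.0, -154.0, 225.0], [358.0, -83.0, 202.0], [390.0, -19.0, 248.0], [424.0, 104.0, 290.0]]
```

```bash
python3 - <<'E'
from plan import *
s=max(data(),key=lambda s:s['clock']); qc=s['qpos']
a=np.radians(-55); g0=[ 0.994,0.576,2.184,-1.213,1.711,-1.928]
qp,e2=ik([424,104,330],Rd(a),g0)
t=np.linspace(0,1,36); qs=[qc]; q=qc; bad=0
for i,x in enumerate(t[1:],1):
    P,T=fk(qc+(qp-qc)*x,p); P=P.copy(); P[2]=303+(330-303)*min(1,i/5)
    # straight xy
    P[:2]=s['eef_pos'][:2]+(np.array([424,104])-s['eef_pos'][:2])*x
    q,e=ik(P,T,q); bad=max(bad,e); qs.append(q)
qs=np.array(qs); print("bad",bad,"step",np.abs(np.diff(qs,axis=0)).max(0).round(3),"margin",np.minimum(qs-lo,hi-qs).min(0).round(2))
rows(qs); print([x[1].tolist() for x in map(pts,qs[::5])]); np.save("qs.npy",qs)
print([fk(q,p)[1].as_matrix()[2,0].round(2) for q in qs[::5]])
E
```

```text
bad 4.407783603388448e-09 step [0.055 0.01  0.039 0.052 0.052 0.055] margin [1.64 1.24 0.48 0.07 0.86 1.  ]
[[0.011, -0.005, -0.0, 0.071, -0.025, -0.088, 1], [0.022, -0.011, -0.001, 0.142, -0.05, -0.176, 1], [0.034, -0.016, -0.001, 0.213, -0.073, -0.265, 1], [0.045, -0.022, -0.002, 0.284, -0.096, -0.354, 1], [0.056, -0.027, -0.002, 0.356, -0.117, -0.444, 1]]
[[0.011, 0.001, 0.004, 0.072, -0.021, -0.09, 1], [0.021, 0.001, 0.008, 0.144, -0.041, -0.181, 1], [0.032, 0.002, 0.012, 0.217, -0.061, -0.271, 1], [0.042, 0.002, 0.016, 0.291, -0.08, -0.362, 1], [0.053, 0.003, 0.02, 0.365, -0.099, -0.452, 1]]
[[0.009, 0.006, 0.002, 0.075, -0.017, -0.09, 1], [0.019, 0.013, 0.003, 0.15, -0.034, -0.179, 1], [0.028, 0.019, 0.005, 0.226, -0.05, -0.268, 1], [0.037, 0.025, 0.007, 0.304, -0.065, -0.356, 1], [0.046, 0.031, 0.009, 0.382, -0.079, -0.443, 1]]
[[0.006, 0.01, -0.002, 0.079, -0.013, -0.086, 1], [0.011, 0.019, -0.004, 0.159, -0.024, -0.171, 1], [0.017, 0.029, -0.006, 0.24, -0.034, -0.255, 1], [0.023, 0.039, -0.008, 0.323, -0.043, -0.338, 1], [0.028, 0.048, -0.01, 0.407, -0.051, -0.418, 1]]
[[0.0
[... 592 characters left out ...]
[-0.006, 0.001, -0.033, 0.269, 0.073, -0.179, 1], [-0.009, 0.002, -0.045, 0.359, 0.103, -0.234, 1], [-0.011, 0.002, -0.056, 0.448, 0.137, -0.286, 1]]
minz 303.0 step mm 13.0 deg 6.8
[[491.0, -288.0, 303.0], [482.0, -232.0, 330.0], [472.0, -176.0, 330.0], [462.0, -120.0, 330.0], [453.0, -64.0, 330.0], [443.0, -8.0, 330.0], [434.0, 48.0, 330.0], [424.0, 104.0, 330.0]]
[[445.0, -421.0, 595.0], [552.0, -337.0, 628.0], [630.0, -200.0, 611.0], [654.0, -30.0, 574.0], [613.0, 141.0, 521.0], [513.0, 280.0, 458.0], [377.0, 359.0, 392.0], [240.0, 368.0, 330.0]]
[np.float64(0.43), np.float64(0.36), np.float64(0.38), np.float64(0.48), np.float64(0.65), np.float64(0.82), np.float64(0.95), np.float64(1.0)]
```

```bash
python3 - <<'E'
from plan import *
from h import ray,cams
f=cams.grab_frame("side")
for uv in((363,97),(320,100),(420,110)):
    o,d=ray(f,uv)
    for y in(250,340,430): k=(y-o[1])/d[1]; print(uv,(o+k*d).round())
s=max(data(),key=lambda s:s['clock']); qc=s['qpos']
a=np.radians(-55); g0=[ 0.994,0.576,2.184,-1.213,1.711,-1.928]
qp,e2=ik([424,104,330],Rd(a),g0)
t=np.linspace(0,1,36); qs=[qc]; q=qc; bad=0
for i,x in enumerate(t[1:],1):
    P,T=fk(qc+(qp-qc)*x,p); P=P.copy(); P[2]=303+27*min(1,i/5)+90*np.sin(np.pi*x)
    P[:2]=s['eef_pos'][:2]+(np.array([424,104])-s['eef_pos'][:2])*x; P[0]-=110*np.sin(np.pi*x)
    q,e=ik(P,T,q); bad=max(bad,e); qs.append(q)
qs=np.array(qs); print("bad",bad,"step",np.abs(np.diff(qs,axis=0)).max(0).round(3),"margin",np.minimum(qs-lo,hi-qs).min(0).round(2))
rows(qs); print([x[1].tolist() for x in map(pts,qs[::5])]); np.save("qs.npy",qs)
E
```

```text
(363, 97) [672. 250. 279.]
(363, 97) [703. 340. 256.]
(363, 97) [735. 430. 233.]
(320, 100) [549. 250. 279.]
(320, 100) [571. 340. 255.]
(320, 100) [593. 430. 232.]
(420, 110) [848. 250. 231.]
(420, 110) [894. 340. 204.]
(420, 110) [940. 430. 176.]
bad 4.212369286715756e-09 step [0.066 0.033 0.029 0.063 0.066 0.059] margin [1.64 1.07 0.48 0.07 0.74 1.  ]
[[0.012, -0.015, -0.009, 0.071, -0.025, -0.088, 1], [0.024, -0.029, -0.018, 0.142, -0.05, -0.176, 1], [0.036, -0.044, -0.027, 0.213, -0.073, -0.265, 1], [0.048, -0.058, -0.036, 0.284, -0.096, -0.354, 1], [0.059, -0.072, -0.044, 0.356, -0.117, -0.444, 1]]
[[0.014, -0.009, -0.001, 0.072, -0.021, -0.09, 1], [0.029, -0.017, -0.001, 0.144, -0.041, -0.181, 1], [0.043, -0.025, -0.001, 0.217, -0.061, -0.271, 1], [0.056, -0.032, -0.001, 0.291, -0.08, -0.362, 1], [0.07, -0.039, -0.0, 0.365, -0.099, -0.452, 1]]
[[0.014, 0.001, 0.0, 0.075, -0.017, -0.09, 1], [0.028, 0.003, 0.001, 0.15, -0.034, -0.179, 1], [0.041, 0.005, 0.002, 0.226, -0.05, -0.268, 1], [0.053, 0.008, 0.003, 0.304, -0.065, -0.356, 1], [0.065, 0.012, 0.004, 0.382, -0.079, -0.443, 
[... 714 characters left out ...]
, 0.01, -0.044, 0.449, 0.058, -0.336, 1]]
[[-0.011, -0.007, -0.008, 0.09, 0.021, -0.062, 1], [-0.023, -0.013, -0.016, 0.18, 0.045, -0.122, 1], [-0.034, -0.02, -0.024, 0.269, 0.073, -0.179, 1], [-0.046, -0.027, -0.032, 0.359, 0.103, -0.234, 1], [-0.058, -0.034, -0.04, 0.448, 0.137, -0.286, 1]]
minz 303.0 step mm 21.0 deg 6.8
[[491.0, -288.0, 303.0], [434.0, -232.0, 369.0], [386.0, -176.0, 400.0], [355.0, -120.0, 418.0], [346.0, -64.0, 418.0], [357.0, -8.0, 400.0], [386.0, 48.0, 369.0], [424.0, 104.0, 330.0]]
[[445.0, -421.0, 595.0], [504.0, -337.0, 667.0], [544.0, -200.0, 682.0], [547.0, -30.0, 662.0], [506.0, 141.0, 609.0], [427.0, 280.0, 529.0], [329.0, 359.0, 432.0], [240.0, 368.0, 330.0]]
```

```bash
python3 -m crank '[[0.012,-0.015,-0.009,0.071,-0.025,-0.088,1],[0.024,-0.029,-0.018,0.142,-0.05,-0.176,1],[0.036,-0.044,-0.027,0.213,-0.073,-0.265,1],[0.048,-0.058,-0.036,0.284,-0.096,-0.354,1],[0.059,-0.072,-0.044,0.356,-0.117,-0.444,1]]' 80 | head -3
python3 -m crank '[[0.014,-0.009,-0.001,0.072,-0.021,-0.09,1],[0.029,-0.017,-0.001,0.144,-0.041,-0.181,1],[0.043,-0.025,-0.001,0.217,-0.061,-0.271,1],[0.056,-0.032,-0.001,0.291,-0.08,-0.362,1],[0.07,-0.039,0,0.365,-0.099,-0.452,1]]' 80 | head -3
python3 -m crank '[[0.014,0.001,0,0.075,-0.017,-0.09,1],[0.028,0.003,0.001,0.15,-0.034,-0.179,1],[0.041,0.005,0.002,0.226,-0.05,-0.268,1],[0.053,0.008,0.003,0.304,-0.065,-0.356,1],[0.065,0.012,0.004,0.382,-0.079,-0.443,1]]' 80
python3 -c "
from ik import *
from rig import r
print(r.sense()['qpos'].round(3),np.load('qs.npy')[15].round(3))"
```

```text
clock: 9.5
eef_pos: [434.0, -231.7, 369.8]
tcp_rot: [-2.978, -0.366, 1.738]
clock: 10.0
eef_pos: [386.1, -175.6, 400.5]
tcp_rot: [-2.792, -0.386, 2.233]
clock: 10.5
eef_pos: [355.4, -119.4, 417.5]
tcp_rot: [-2.615, -0.504, 2.713]
contact_force: [0.1, 0.9, -3.2]
opening: 0.497
grasp_force: 83.3
[-0.053  0.155  1.696 -0.342  1.919 -1.347] [-0.054  0.157  1.694 -0.342  1.922 -1.343]
```

```bash
python3 -m crank '[[0.008,0.009,-0.002,0.079,-0.013,-0.086,1],[0.014,0.018,-0.004,0.159,-0.024,-0.171,1],[0.02,0.028,-0.006,0.24,-0.034,-0.255,1],[0.025,0.038,-0.008,0.323,-0.043,-0.338,1],[0.028,0.048,-0.01,0.407,-0.051,-0.418,1]]' 80 | head -3
python3 -m crank '[[-0.002,0.009,-0.006,0.084,-0.005,-0.08,1],[-0.005,0.019,-0.012,0.169,-0.008,-0.158,1],[-0.009,0.028,-0.019,0.256,-0.009,-0.235,1],[-0.015,0.037,-0.025,0.343,-0.008,-0.309,1],[-0.021,0.047,-0.031,0.432,-0.006,-0.382,1]]' 80 | head -3
python3 -m crank '[[-0.009,0.003,-0.009,0.088,0.006,-0.072,1],[-0.02,0.005,-0.018,0.178,0.015,-0.141,1],[-0.031,0.007,-0.026,0.267,0.027,-0.208,1],[-0.042,0.009,-0.035,0.358,0.041,-0.274,1],[-0.054,0.01,-0.044,0.449,0.058,-0.336,1]]' 80 | head -3
python3 -m crank '[[-0.011,-0.007,-0.008,0.09,0.021,-0.062,1],[-0.023,-0.013,-0.016,0.18,0.045,-0.122,1],[-0.034,-0.02,-0.024,0.269,0.073,-0.179,1],[-0.046,-0.027,-0.032,0.359,0.103,-0.234,1],[-0.058,-0.034,-0.04,0.448,0.137,-0.286,1]]' 80
python3 -m crank '[[0,0,0,0,0,0,1],[0,0,0,0,0,0,1],[0,0,0,0,0,0,1]]' 80 | tail -4
python3 - <<'E'
from h import *
from ik import Rd
st(); T=Rd(np.radians(-55)).as_euler('xyz'); print(togo([424,104,150],T))
s=r.sense(); print(R.from_euler('xyz',s['tcp_rot']).as_matrix().round(3))
for n in ('side','top'):
  f=cams.grab_frame(n);cv2.imwrite(f'pics/{n}3.png',f['image'][:,:,::-1]);print(n,proj(f,[[424,104,330],[424,104,255],[424,104,405]]))
a=cv2.imread('pics/side3.png');b=cv2.imread('pics/top3.png')
cv2.imwrite('pics/m3.png',np.hstack([a[0:300,180:480],b[50:350,180:480]]))
E
```

```text
clock: 11.0
eef_pos: [346.0, -63.5, 417.3]
tcp_rot: [-2.463, -0.702, -3.118]
clock: 11.5
eef_pos: [357.7, -7.1, 399.2]
tcp_rot: [-2.342, -0.958, -2.696]
clock: 12.0
eef_pos: [386.7, 49.4, 368.3]
tcp_rot: [-2.25, -1.251, -2.297]
clock: 12.5
eef_pos: [424.4, 106.1, 329.1]
tcp_rot: [-2.271, -1.565, -1.824]
contact_force: [0.3, -0.4, -3.4]
opening: 0.495
grasp_force: 83.7
tcp_rot: [-2.054, -1.563, -2.049]
contact_force: [-0.2, -0.2, -3.3]
opening: 0.495
grasp_force: 83.7
clock 12.8
eef_pos [424.024 104.321 330.08 ]
tcp_rot [-2.054 -1.563 -2.049]
contact_force [-0.15  -0.223 -3.254]
wrist_torque [0.884 0.634 0.042]
grasp_force 83.731
opening 0.495
qpos [ 0.994  0.484  2.179 -1.224  1.741 -2.012]
(array([-0.1801,  0.0014,  0.0009]), array([ 0.0016,  0.0035, -0.0067]))
[[-0.004 -0.82   0.572]
 [-0.007 -0.572 -0.82 ]
 [ 1.    -0.007 -0.004]]
side [[282.1  96.8]
 [283.4 128.1]
 [280.7  63.7]]
top [[272.6 239.6]
 [276.3 239.1]
 [268.  240.1]]<sys>:0: UserWarning: Gimbal lock detected. Setting third angle to zero since it is not possible to uniquely determine all angles.
```

View pics/m3.png

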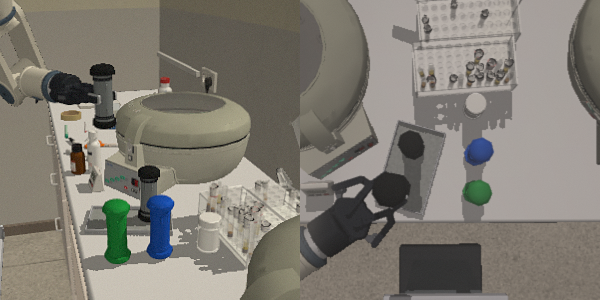

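The side and top views show the carrier upright in the gripper above the tray's near end, clear of the standing carrier. I'll descend.

```bash
python3 -m crank '[[-0.03,0.001,0.001,0.002,0.0035,-0.007,1],[-0.07,0.001,0.001,0.002,0.0035,-0.007,1],[-0.11,0.001,0.001,0.002,0.0035,-0.007,1],[-0.15,0.001,0.001,0.002,0.0035,-0.007,1],[-0.18,0.001,0.001,0.002,0.0035,-0.007,1]]' 80
python3 -m crank '[[-0.02,0,0,0,0,0,1],[-0.035,0,0,0,0,0,1],[-0.047,0,0,0,0,0,1],[-0.055,0,0,0,0,0,1],[-0.06,0,0,0,0,0,1]]' 80
python3 -m crank '[[0,0,0,0,0,0,1],[0,0,0,0,0,0,1],[0,0,0,0,0,0,1]]' 80 >/dev/null
python3 - <<'E'
from h import *
st()
s=r.sense(); print(R.from_euler('xyz',s['tcp_rot']).as_matrix().round(4))
f=cams.grab_frame('side');cv2.imwrite('pics/side4.png',f['image'][:,:,::-1]);a=f['image'][:,:,::-1]
print(proj(f,[[424,104,4],[424,104,150]]))
cv2.imwrite('pics/m4.png',cv2.resize(a[130:270,200:400],(800,560),interpolation=cv2.INTER_CUBIC))
E
```

```text
clock: 13.4
eef_pos: [424.5, 103.4, 147.6]
tcp_rot: [1.34, -1.569, 0.842]
contact_force: [0.2, -0.3, -3.2]
opening: 0.498
grasp_force: 83.7
clock: 13.9
eef_pos: [424.2, 103.3, 89.3]
tcp_rot: [1.065, -1.568, 1.119]
contact_force: [-1.1, 0.9, -3.0]
opening: 0.497
grasp_force: 83.7
clock 14.2
eef_pos [424.049 103.251  90.054]
tcp_rot [ 1.043 -1.568  1.141]
contact_force [-0.092  0.628 -3.942]
wrist_torque [ 0.861  0.602 -0.019]
grasp_force 83.73
opening 0.499
qpos [ 0.994  1.033  2.091 -1.19   1.579 -1.59 ]
[[ 0.0013 -0.818   0.5752]
 [ 0.0029 -0.5752 -0.818 ]
 [ 1.      0.0028  0.0016]]
[[287.6 220.3]
 [285.2 169. ]]
```

View pics/m4.png

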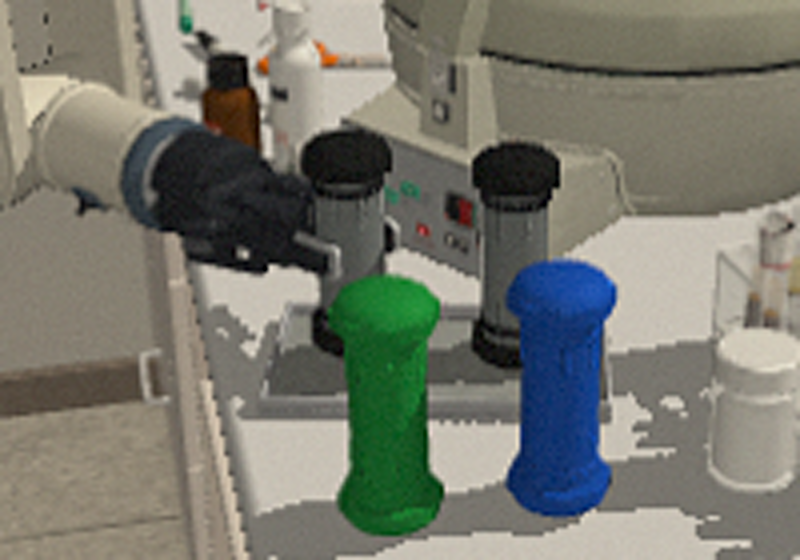

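The held carrier, at (345,240) in the crop, hangs upright over the free place inside the rim, well clear of the standing one at (515,250). I'll lower it slowly until I feel contact.

```bash
python3 -m crank '[[-0.002,0,0,0,0,0,1],[-0.004,0,0,0,0,0,1],[-0.006,0,0,0,0,0,1],[-0.007,0,0,0,0,0,1],[-0.007,0,0,0,0,0,1]]' 80 | sed -n '2p;4p'
for i in 1 2 3 ; do python3 -m crank '[[-0.0005,0,0,0,0,0,1],[-0.001,0,0,0,0,0,1],[-0.001,0,0,0,0,0,1]]' 80 | sed -n '2p;4p'; done
```

```text
eef_pos: [423.9, 103.1, 82.4]
contact_force: [0.7, 0.3, -4.6]
eef_pos: [424.0, 103.1, 81.5]
contact_force: [0.2, -0.5, -3.8]
eef_pos: [424.0, 103.1, 80.5]
contact_force: [1.1, 0.3, -3.4]
eef_pos: [423.9, 103.1, 79.5]
contact_force: [0.5, 0.7, -3.4]
```

```bash
for i in 1 2 ; do python3 -m crank '[[-0.0005,0,0,0,0,0,1],[-0.0005,0,0,0,0,0,1],[-0.0005,0,0,0,0,0,1]]' 80 | sed -n '2p;4p'; python3 -m crank '[[-0.0005,0,0,0,0,0,1],[-0.0005,0,0,0,0,0,1],[-0.0005,0,0,0,0,0,1]]' 80 | sed -n '2p;4p'; done
```

```text
eef_pos: [424.0, 103.1, 79.1]
contact_force: [-0.6, -0.2, -4.0]
eef_pos: [424.0, 103.1, 78.8]
contact_force: [0.2, -0.0, -1.7]
eef_pos: [423.9, 103.1, 78.7]
contact_force: [0.2, 0.4, 5.8]
eef_pos: [423.9, 103.1, 78.7]
contact_force: [1.1, 1.0, 8.4]
```

Contact at z ≈ 78.9, as expected. I'll ease back slightly, relax the grip, and open gradually.

```bash
python3 -m crank '[[0.0005,0,0,0,0,0,1],[0.001,0,0,0,0,0,1],[0.001,0,0,0,0,0,1]]' 50 | sed -n '2p;4p;6p'
python3 -m crank '[[0,0,0,0,0,0,1],[0,0,0,0,0,0,1],[0,0,0,0,0,0,1]]' 20 | sed -n '2p;4p;6p'
python3 -m crank '[[0,0,0,0,0,0,0.48],[0,0,0,0,0,0,0.46],[0,0,0,0,0,0,0.44],[0,0,0,0,0,0,0.42],[0,0,0,0,0,0,0.4]]' 20
python3 -m crank '[[0,0,0,0,0,0,0.35],[0,0,0,0,0,0,0.3],[0,0,0,0,0,0,0.2],[0,0,0,0,0,0,0.1],[0,0,0,0,0,0,0.1]]' 20
python3 - <<'E'
from h import *
f=cams.grab_frame('side');a=f['image'][:,:,::-1];f2=cams.grab_frame('wrist')['image'][:,:,::-1]
cv2.imwrite('pics/m5.png',np.hstack([cv2.resize(a[140:260,230:350],(400,400),interpolation=cv2.INTER_CUBIC),f2[:,120:520]]))
E
```

```text
eef_pos: [424.0, 103.1, 78.7]
contact_force: [0.3, 1.3, 4.2]
grasp_force: 83.8
eef_pos: [424.0, 103.1, 78.7]
contact_force: [0.3, 0.9, 5.2]
grasp_force: 83.8
clock: 17.95
eef_pos: [424.0, 103.1, 78.4]
tcp_rot: [1.186, -1.567, 0.998]
contact_force: [-0.2, -0.4, 0.6]
opening: 0.598
grasp_force: 0.1
clock: 18.45
eef_pos: [424.0, 103.1, 78.6]
tcp_rot: [1.125, -1.567, 1.059]
contact_force: [-0.3, -0.8, 0.2]
opening: 0.899
grasp_force: 0.0
```

View pics/m5.png

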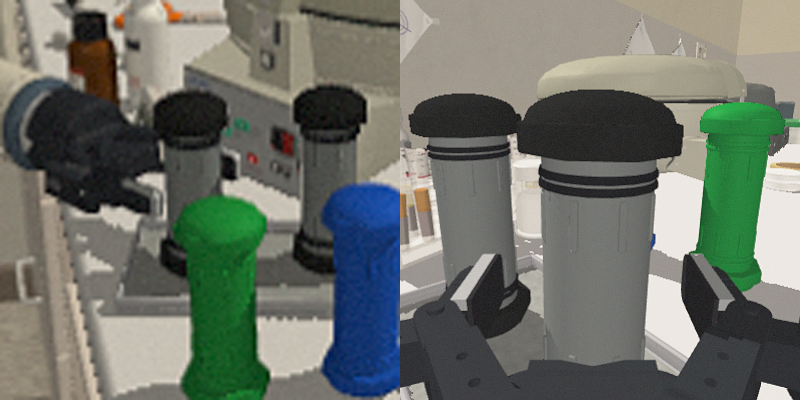

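The carrier stands free and upright between the open fingers. Before backing straight out, I check the retreat stays within the joint ranges.

```bash
python3 - <<'E'
from plan import *
from h import r
s=r.sense(); q=s['qpos']; P,T=fk(q,p)
for k in (30,60,90,120,150):
    q,e=ik(P+T.apply([0,0,-k]),T,q); print(k,q.round(2),e.round(6),np.minimum(q-lo,hi-q).min().round(2),pts(q)[1])
E
```

```text
30 [ 1.06  1.06  2.06 -1.13  1.58 -1.6 ] 0.0 0.17 [222. 392.  78.]
60 [ 1.11  1.05  2.03 -1.07  1.6  -1.62] 0.0 0.23 [205. 416.  78.]
90 [ 1.17  1.05  2.   -1.02  1.62 -1.65] 0.0 0.28 [187. 441.  78.]
120 [ 1.22  1.05  1.97 -0.97  1.64 -1.67] 0.0 0.33 [170. 466.  78.]
150 [ 1.27  1.05  1.93 -0.92  1.67 -1.7 ] 0.0 0.38 [153. 490.  78.]
```

```bash
python3 -m crank '[[0,0,-0.01,0,0,0,0.1],[0,0,-0.025,0,0,0,0.1],[0,0,-0.045,0,0,0,0.1],[0,0,-0.065,0,0,0,0.1],[0,0,-0.085,0,0,0,0.1]]'
python3 -m crank '[[0,0,-0.025,0,0,0,0.1],[0,0,-0.045,0,0,0,0.1],[0,0,-0.06,0,0,0,0.1],[0,0,-0.065,0,0,0,0.1],[0,0,-0.065,0,0,0,0.1]]'
python3 - <<'E'
from h import *
import itertools
a=cams.grab_frame('side')['image'];w=cams.grab_frame('wrist')['image']
np.savez('f0.npz',a=a,w=w)
E
for i in 1 2 3 4 5 6; do python3 -m crank '[[0,0,0,0,0,0,0.1],[0,0,0,0,0,0,0.1],[0,0,0,0,0,0,0.1],[0,0,0,0,0,0,0.1],[0,0,0,0,0,0,0.1]]' >/dev/null
python3 - <<'E'
from h import *
f=np.load('f0.npz'); a=cams.grab_frame('side')['image'];w=cams.grab_frame('wrist')['image']
for n,x in(('a',a),('w',w)):
    d=cv2.absdiff(x,f[n]).max(2)
    print(n,(d>60).sum(),end=' ')
print(r.sense()['clock']); np.savez('f0.npz',a=a,w=w)
cv2.imwrite('pics/m6.png',np.hstack([cv2.resize(a[140:260,230:350,::-1],(400,400),interpolation=cv2.INTER_CUBIC),w[:,120:520,::-1]]))
E
done
```

```text
clock: 19.05
eef_pos: [374.2, 173.7, 78.3]
tcp_rot: [1.188, -1.567, 0.995]
contact_force: [0.3, -0.1, 0.2]
opening: 0.899
grasp_force: 0.0
clock: 19.55
eef_pos: [337.5, 226.3, 78.2]
tcp_rot: [1.154, -1.567, 1.03]
contact_force: [0.6, 0.0, 0.5]
opening: 0.901
grasp_force: 0.0
a 162 w 752 20.25
a 58 w 87 20.85
a 13 w 93 21.45
a 45 w 212 22.05
a 19 w 131 22.65
a 0 w 53 23.25
```

View pics/m6.png

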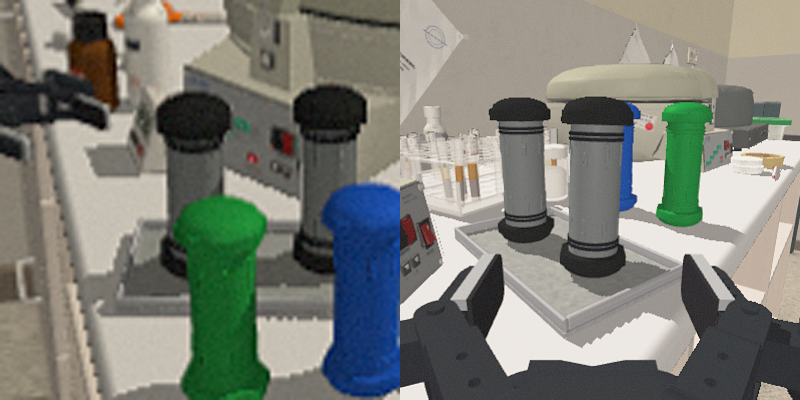

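Both carriers stand upright and apart on the tray, with the gripper clear. Some rocking is dying out, so I'll wait for it to settle.

```bash
for i in 1 2 3 4 5 6 7 8 9 10; do for j in 1 2; do python3 -m crank '[[0,0,0,0,0,0,0.1],[0,0,0,0,0,0,0.1],[0,0,0,0,0,0,0.1],[0,0,0,0,0,0,0.1]]' >/dev/null;done
python3 - <<'E'
from h import *
f=np.load('f0.npz'); a=cams.grab_frame('side')['image'];w=cams.grab_frame('wrist')['image']
print((cv2.absdiff(a,f['a']).max(2)>60).sum(),(cv2.absdiff(w,f['w']).max(2)>60).sum(),r.sense()['clock']); np.savez('f0.npz',a=a,w=w)
E
done
python3 - <<'E'
from h import *
w=cams.grab_frame('wrist')['image'];t=cams.grab_frame('top')['image']
cv2.imwrite('pics/m7.png',np.hstack([cv2.resize(t[150:280,170:400,::-1],(0,0),fx=1.7,fy=1.7),cv2.resize(w[80:301,150:520,::-1],(371,221))]))
E
```

```text
0 17 24.15
0 4 25.05
0 7 25.95
0 7 26.85
0 5 27.75
1 5 28.65
1 2 29.55
0 2 30.45
0 1 31.35
0 0 32.25
```

View pics/m7.png

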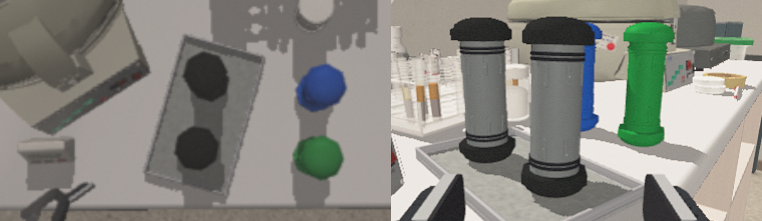

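The carrier is still, upright and clear of the standing one and the rim. The timer hasn't moved and the gripper isn't touching anything.

```bash
python3 -c "
from rig import sign_off
print(sign_off())"
```

```text
the job is handed in; nothing more can be done
None
```

The carrier stands upright and still on the tray, loaded end down, beside the other carrier and touching nothing; its rocking died out as I watched, and I handed the job in at about 32 s.

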